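Draw out the telescopic bottle brush and hold it ready

TASK

My hands are wet from the jug, so get the telescopic bottle brush ready for me: lay it flat in the wide cradle compartment of the white tray, button upward, its flared butt behind the rear rib and its brush sticking out through the front notch, and let go. Press its orange button so that the brush springs out to its first stop, then take the grey collar just behind the bristles and draw it straight out to the second stop, while the tray keeps the handle back, until it clicks and the button comes up again. Without letting go of the collar, lift the whole brush roughly level out of the tray and finish holding it drawn out, a hand's breadth above the worktop, so that I can take it by the handle; leave the glass, the mug and the teaspoon where they are.

Things in the scene. Friction and masses are not known exactly. Their poses are not given: they have to be found in the camera images.
- brush: Teal handle of the telescopic bottle brush, 142 mm long, 30 mm wide, 32 mm high, flat underneath, lying button up; whole brush 0.17 kg, 246 mm long shut, 321 mm drawn out. Origin: underside, mid handle; x points to the bristles, z up. Flared butt (46 mm wide): x -72 to -56 mm; nose ends at x +70 mm; rod axis 21 mm above the underside.
- handle_grip (a point): Good place to grasp across the 30 mm wide handle, 22 mm above its underside, 15 mm ahead of mid handle towards the bristles, clear of the button (which is 45 mm ahead of mid handle). The shut brush balances about 13 mm farther ahead.
- brush_head: Grey collar and white bristles on the end of the 11 mm steel rod. Origin: on the rod's axis at the collar's rear face, touching the handle's nose when shut; x points along the rod to the bristles, z up. Collar: x 0 to 30 mm, 20 mm wide between flat sides, 26 mm high. Bristles: x 38 to 102 mm, 36 mm in diameter.
- collar (a point): Middle of the grey collar, on the rod's axis: the place to pinch across its flat sides. It moves out with the rod. 26 mm above the worktop when the brush lies in the tray. Once it is out at the second stop, easing the pull off by 2 to 3 mm before lifting keeps the butt from rubbing up the rear rib and tilting the brush in the fingers.
- button_top (a point): Centre of the top of the round orange button, 14 mm in diameter, on top of the handle near its nose. It stands 6.5 mm above the handle when up.
- brush_button (a joint): Button travel in m: 0 up, 0.006 fully down (3 to 4 N), sprung. From about 0.005 it frees the rod. Once the rod has moved, the button stays sunk by itself at about 0.0045 and springs up to 0 when the rod locks at the second stop.
- brush_rod (a joint): How far the rod is out, in m. 0: shut, locked. 0.025: first stop, to which an inner spring (5 N) throws it when the button is pressed. From there it slides by hand (1 to 3 N) to 0.0755: second stop, hard, where it locks itself (button up, 1.5 mm of play).
- tray: Low white tray, fixed, with a wide cradle compartment (y -87 to +27 mm) and a narrow one beside it. Origin: underside; x points from rear wall to front, z up. Outside x -90 to +56 mm, y -92 to +92 mm; floor 5 mm thick, outer walls and divider 22 mm high (rear wall: inner face at x -85 mm). Two cross ribs in the wide compartment: see cradle.
- cradle (a point): Where the brush's origin belongs: on the tray's floor, middle line of the wide compartment (tray x -5, y -32.5, z +5 mm), brush x along tray x. The ribs at tray x -54 to -48 mm (rear) and +50 to +56 mm (front), 34 mm high, have notches on that line, 37 mm wide, flaring to 58 mm at the top. The butt drops into the 31 mm bay behind the rear rib and bears on it when pulled.
- teaspoon: Steel teaspoon, 130 mm long, lying in the tray's narrow compartment; leave it there. Origin: middle of its underside.
- glass: Clear drinking glass, 81 mm across, 101 mm high, standing on the worktop; leave it alone. Origin: centre of its base.
- mug: Small green mug, 64 mm across, 89 mm with its handle, 48 mm high, standing on the worktop; leave it alone. Origin: base.

How it is judged (in metres and radians):
On the way, in this order (a step that is already met when the one before it is completed fails the run):
1. the shut brush lies flat in the cradle compartment, butt behind the rear rib, and is let go (x of brush in the frame of tray between -0.018 and 0.008 m and y of brush in the frame of tray between -0.04 and -0.025 m and z of brush in the frame of tray below 0.009 m and x of collar in the frame of tray above 0.06 m and angle between the x axis of brush and the x axis of tray, either way round below 0.12 rad and angle between brush's own z axis and vertical below 0.1 rad and value of joint brush_rod below 0.006 m and contact force between the fingers and brush below 0.1 N), for 0.2 s.
2. its button pressed, the rod has sprung out to the first stop, the handle still seated (x of brush in the frame of tray between -0.018 and 0.008 m and y of brush in the frame of tray between -0.04 and -0.025 m and z of brush in the frame of tray below 0.009 m and x of collar in the frame of tray above 0.06 m and angle between the x axis of brush and the x axis of tray, either way round below 0.12 rad and angle between brush's own z axis and vertical below 0.1 rad and value of joint brush_rod between 0.018 and 0.04 m), for 0.1 s.
3. held by the collar, the rod is drawn to the second stop and locked (button up), the handle still lying in the tray (x of brush in the frame of tray between -0.018 and 0.008 m and y of brush in the frame of tray between -0.04 and -0.025 m and z of brush in the frame of tray below 0.009 m and x of collar in the frame of tray above 0.06 m and angle between the x axis of brush and the x axis of tray, either way round below 0.12 rad and angle between brush's own z axis and vertical below 0.1 rad and value of joint brush_rod above 0.072 m and value of joint brush_button below 0.002 m and contact force between the fingers and brush_head above 2 N), for 0.1 s.
At the end, for the whole second after the job is handed in: Fingers on the collar (over 2 N); rod out over 72 mm, button under 2 mm down; at rest, level within 0.5 rad, button up; handle over 60 mm, collar 70 to 300 mm above the worktop; tray not touched by the brush; glass, mug, teaspoon within 20 mm of their places (value of joint brush_rod above 0.072 m and value of joint brush_button below 0.002 m and contact force between the fingers and brush_head above 2 N and height (world z) of brush above 0.06 m and height (world z) of collar between 0.07 and 0.3 m and angle between brush's own z axis and vertical below 0.5 rad and contact force between brush and tray below 0.1 N and linear speed of brush below 0.03 m/s and distance of each of teaspoon, glass, mug from where it was at the start of the episode below 0.02 m); the arm keeps its last pose, push and grip.
It fails at once if the glass, the mug or the teaspoon is shifted by more than 20 mm (distance of any of teaspoon, glass, mug from where it was at the start of the episode above 0.02 m).
It fails at once if the glass or the mug is tipped (angle between any of glass, mug's own z axis and vertical above 0.3 rad).
It also fails if it takes over 48 s, if anything falls off the work surface, if the arm or the gripper's body presses on something with over 40 N, if the wrist force passes 120 N, or if a joint passes its speed limit or range.

ROBOT

A 6-joint arm with a two-finger parallel gripper is mounted at the origin on a cart in front of the work surface, level with it; the furniture and walls round the work are solid. World frame = base frame: x ahead of the robot, y to its left, z up, the work surface at z = 0. Lengths are in mm, angles in rad, forces in N, time in s.
With the tool pointing down it reaches from about 375 to 825 mm from the base axis. Payload 5.5 kg.
Tool frame: the origin (TCP) lies at the very end of the fingers, on their centre line; the grasp point (between the pads) lies 19 mm behind it; z points along the fingers, y is the line along which they close (so a half turn about z gives the same grasp; the last joint's range is limited). The gripper opens to 85 mm and grips with 20 to 120 N. Pads are 22 mm wide; open, the fingers measure 114 mm over their backs; the gripper's body (76 mm by 85 mm) begins 54 mm behind the grasp point. The pads swing forward as they close: fully open they stand 13 mm farther back than shut.
Start: joints at [-1.301, 0.314, -0.047, 1.21, 0, 1.571], TCP at [159.92, -578.291, 201.899] pointing down, gripper open.
Joint ranges: [-2.67, 2.67], [-0.69, 1.73], [-1.03, 1.25], [-2.08, 2.16], [-1.42, 1.45], [-3.14, 3.14]. Speed limits (rad/s): [2.39, 2.39, 3.01, 3.14, 3.14, 3.14].

INTERFACE

Orientations are given as a 3x3 rotation matrix whose columns are the frame's x, y, z axes.
In Python, from station import readout, optics, hand_in gives the robot as it stands.
- The arm moves only by the tool carry_out, never from a script. Its argument "plan" is a list that holds one entry, the list of rows, each a list of 5 numbers: the shift along the tool's x, y, z in mm, then the turn about the tool's z in degrees, then the opening, from -1 (shut) to 1 (fully open). A call has 1 to 10 rows; each row is the pose to reach, as a shift and turn from the pose commanded when the call began, along the tool's axes at that moment; what a row does not reach only later rows make up. A row lasts 1/8 s, in which the tool goes at most 62.5 mm and 10.7 degrees, less where a joint would pass 70% of its speed; a pose out of reach is approached as far as the arm can. A call with a gripper value outside its range is refused whole. The fingers move at their own pace and stop on an object; "squeeze" is the grip in N (left out, the last holds). Time passes only in rows, so rows that repeat a pose let the fingers close. It gives the time, the measured TCP pose, the force, the opening and the grip force at its end, in the units of the state.
- readout.read_state(): the state, without advancing time (a new reading comes with each control period).
- optics.camera(name): name is "scene" or "top" or "wrist"; returns the picture (384x512x3 uint8, red, green, blue); there is no depth.
- optics.camera_model(name): a dict with "fx", "fy", "cx", "cy" (pixels), "R" (3x3) and "t" (3): a world point X has camera coordinates R X + t; the wrist camera has in their place "tool_from_camera" (4x4, takes a point from camera to tool coordinates, whose origin is the TCP and whose axes are the flange's). Camera axes: x right, y down, z forward; pixel columns grow to the right and rows downward; lengths in mm; the calibration is good to about 2 mm. A picture is of the moment at which its call begins: read the wrist's pose just before it. camera_model takes no time and is no camera call.
- hand_in(): hands the job in; it is judged then, once.
The state is a dict: "time": time; "joints": joint angles; "dq": joint speeds; "tau": joint torques, N m; "position": TCP position; "ee_rot": TCP orientation; "contact_force": force on the tool from outside, world axes, zero at the start; "ft_torque": the same for the moment, N m; "gripper_width": finger opening in mm; "grasp_force": force on a finger pad.
Only numpy, scipy, OpenCV 4.12 (cv2) and the standard library are available. Lean on these libraries where they do the work, as an engineer would, in place of code of your own. Each camera call takes 0.05 s, during which the arm holds its last target. There are 200 camera calls.

## Working session

There is one attempt and no reset: what is moved stays moved. The work goes in short steps, Python scripts to look and compute and a tool call to move; the robot and the scene stay as the last step left them, time stands still between calls to the robot, and variables do not carry over. Pictures are saved under pics/ and viewed, at most 10 in all, crops included, and the job is handed in when it is done.

Besides the shell and the picture viewer there is one more tool, called after "Emit:" as name([rows], argument=value, ...), one row to a line, values as JSON. carry_out: Moves the arm, as the interface text tells. Its arguments: {"type":"object","properties":{"plan":{"type":"array"},"squeeze":{"type":"number"}},"required":["plan"]}

```bash
mkdir -p pics; ls
python3 - <<'E'
from station import readout, optics
import cv2,numpy as np
s=readout.read_state();print(s)
ims=[]
for n in ("scene","top"):
    im=optics.camera(n);cv2.imwrite(f"pics/{n}0.png",im[...,::-1]);print(n,optics.camera_model(n))
print(optics.camera_model("wrist"))
E
```

```text
pics
{'time': 0.0, 'joints': array([-1.30100628e+00,  3.14248551e-01, -4.80970851e-02,  1.21021857e+00,
        2.68549682e-05,  1.57078566e+00]), 'dq': array([-1.39971826e-03, -9.04913137e-04,  2.54940359e-04, -3.59484403e-04,
        5.22969419e-04,  5.42697758e-05]), 'tau': array([-9.74354771e-04, -5.39584708e+01,  3.39753556e+01,  1.90280168e-02,
       -3.50948881e-05, -5.53348983e-06]), 'position': array([ 159.75320476, -577.6658833 ,  201.01323335]), 'ee_rot': array([[ 9.63824046e-01,  2.66538946e-01, -4.45307377e-04],
       [ 2.66539317e-01, -9.63822528e-01,  1.71108603e-03],
       [ 2.68737863e-05, -1.76787779e-03, -9.99998437e-01]]), 'contact_force': array([ 0.79219335, -0.04017884, -0.30896825]), 'ft_torque': array([-0.04183952, -0.01632358,  0.04027061]), 'grasp_force': 0.0, 'gripper_width': 85.53422837818297}
scene {'fx': 371.46985402369955, 'fy': 371.46985402369955, 'cx': 250.65863171938253, 'cy': 191.63231893129225, 'R': array([[-0.77091349, -0.63686912, -0.00949312],
       [-0.48147338,  0.59243887, -0.64590987],
       [ 0.41698415, -0.49336995, -0.76335465]]), 't': array([478.18580531, 294.31667888, 664.12221223])}
top {'fx': 499.70042690133, 'fy': 499.70042690133, 'cx': 250.41437501345797, 'cy': 185.00491043181572, 'R': array([[-0.00542397, -0.99979653, -0.01942867],
       [-0.998724  ,  0.00639163, -0.05009517],
       [ 0.05020915,  0.01913217, -0.99855546]]), 't': array([  45.36994046,  564.93456396, 1190.8291871 ])}
{'fx': 324.27704042723644, 'fy': 324.27704042723644, 'cx': 263.0648811359076, 'cy': 193.75276877712636, 'tool_from_camera': array([[-9.03128770e-04, -9.46406712e-01, -3.22976035e-01,
         8.33916266e+01],
       [ 9.99999557e-01, -7.69611572e-04, -5.41101484e-04,
        -3.22875890e-01],
       [ 2.63535982e-04, -3.22976381e-01,  9.46406989e-01,
        -1.71361903e+02],
       [ 0.00000000e+00,  0.00000000e+00,  0.00000000e+00,
         1.00000000e+00]])}
```

View pics/top0.png

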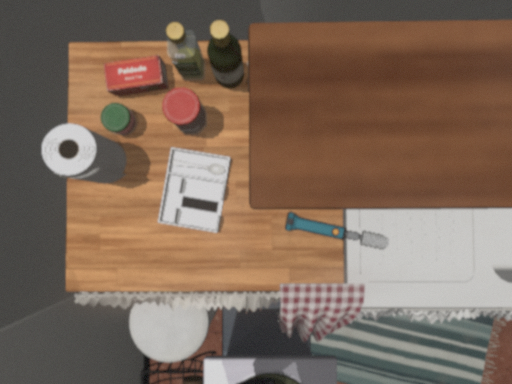

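View pics/scene0.png

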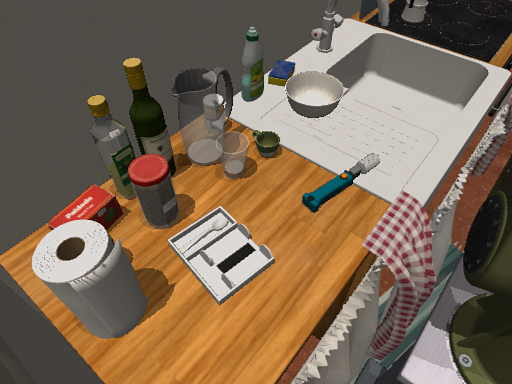

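The top view shows the brush at about (290..388, 215..248), with its butt on the left and the bristles to the right. The tray is at about (160..230, 150..230), with its rear rib on the left at x≈178 and its front on the right. The scene view shows the glass at (233,155) and the mug at (267,143), both behind the brush. Next I'll measure.

```bash
cat > h.py <<'E'
import cv2,numpy as np
from station import readout,optics
def model(n,s=None):
    m=optics.camera_model(n)
    if n=="wrist":
        T=np.eye(4);T[:3,:3]=s["ee_rot"];T[:3,3]=s["position"]
        C=np.linalg.inv(T@m["tool_from_camera"]);m["R"],m["t"]=C[:3,:3],C[:3,3]
    return m
def cast(m,uv,z):
    uv=np.atleast_2d(uv).astype(float)
    d=np.c_[(uv[:,0]-m["cx"])/m["fx"],(uv[:,1]-m["cy"])/m["fy"],np.ones(len(uv))]@m["R"]
    c=-m["R"].T@m["t"]
    return c+d*((z-c[2])/d[:,2])[:,None]
def proj(m,X):
    p=np.atleast_2d(X)@m["R"].T+m["t"]
    return np.c_[m["fx"]*p[:,0]/p[:,2]+m["cx"],m["fy"]*p[:,1]/p[:,2]+m["cy"]]
def mask(im,lo,hi):
    return cv2.inRange(cv2.cvtColor(im,cv2.COLOR_RGB2HSV),np.array(lo),np.array(hi))
def blob(mk):
    n,l,st,c=cv2.connectedComponentsWithStats(mk)
    i=1+np.argmax(st[1:,4]);return (l==i).astype(np.uint8),c[i],st[i]
TEAL=((85,90,40),(110,255,255));ORG=((5,160,150),(22,255,255))
E
python3 - <<'E'
from h import *
for n in("top","scene"):
    im=cv2.imread(f"pics/{n}0.png")[...,::-1].copy();m=model(n)
    print(n,"cam",-m["R"].T@m["t"])
    b,c,st=blob(mask(im,*TEAL));print("teal",c,st)
    r=cv2.minAreaRect(cv2.findNonZero(b));print(r)
    print("teal corners z16",cast(m,cv2.boxPoints(r),16).round(1).tolist(),"mid",cast(m,[c],20).round(1))
    x,y,w,h=st[:4];o=mask(im,*ORG);k=np.zeros_like(o);k[y:y+h,x:x+w+6]=o[y:y+h,x:x+w+6]
    if k.any():
        _,oc,os=blob(k);print("orange",oc,os,cast(m,[oc],36).round(1))
    if n=="top":
        W=mask(im,(0,0,150),(180,45,255));W[:, :150]=0;W[:,250:]=0;W[:140]=0;W[240:]=0
        W=cv2.morphologyEx(W,cv2.MORPH_CLOSE,np.ones((3,3)))
        b,c,st=blob(W);r=cv2.minAreaRect(cv2.findNonZero(b));P=cv2.boxPoints(r)
        print("tray",r,"z22",cast(m,P,22).round(1).tolist())
crop=cv2.imread("pics/top0.png")[130:260,140:400];cv2.imwrite("pics/c0.png",cv2.resize(crop,None,fx=3,fy=3,interpolation=cv2.INTER_CUBIC))
E
```

```text
top cam [ 504.66926449   18.96671164 1218.29095179]
teal [310.01670644 225.54176611] [287 214  47  22 419]
((310.2637023925781, 224.38014221191406), (45.72368240356445, 14.621479988098145), 9.246112823486328)
teal corners z16 [[461.6, -44.0, 16.0], [496.1, -49.9, 16.0], [478.0, -157.6, 16.0], [443.6, -151.5, 16.0]] mid [[467.2 -99.8  20. ]]
tray ((193.93775939941406, 189.44647216796875), (61.305702209472656, 77.10382080078125), 9.727578163146973) z22 [[476.8, 265.8, 22.0], [659.7, 235.0, 22.0], [633.5, 89.0, 22.0], [451.4, 120.8, 22.0]]
scene cam [233.41709978 457.83507161 701.60230144]
teal [325.12645591 190.87354409] [303 171  50  41 601]
((326.5990295410156, 188.00987243652344), (19.63037109375, 54.247379302978516), 50.710594177246094)
teal corners z16 [[506.0, -44.2, 16.0], [487.6, -206.6, 16.0], [436.4, -180.0, 16.0], [458.0, -24.9, 16.0]] mid [[468.4 -97.4  20. ]]
orange [342.74498567 201.34240688] [317 185  42  27 698] [[414.8 -82.9  36. ]]
```

View pics/c0.png

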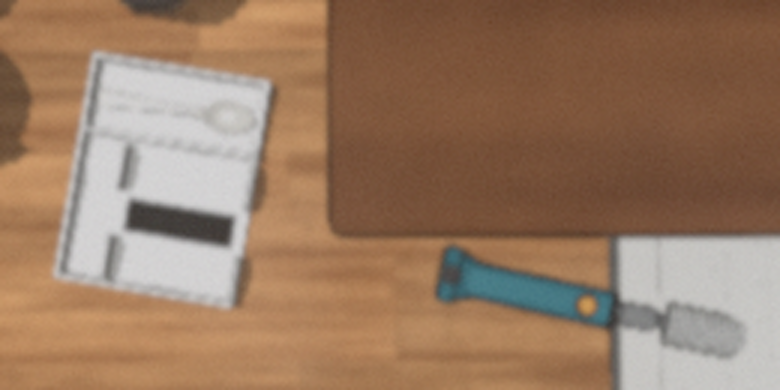

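Emit:
carry_out([
  [[42,-38,0,-6.5,1],[85,-76,0,-13,1],[127,-114,0,-20,1],[170,-152,0,-26,1],[212,-190,0,-33,1],[254,-228,0,-39,1],[297,-266,0,-46,1],[340,-304,0,-52,1],[381,-341,0,-58,1],[423,-379,0,-64.5,1]],
])

```text
time: 1.35
position: [467.2, -98.6, 201.8]
ee_rot: [[0.171, 0.985, -0.0], [0.985, -0.171, -0.0], [-0.0, -0.0, -1.0]]
contact_force: [0.9, -0.9, 0.4]
gripper_width: 85.2
grasp_force: 0.0
```

Run:
```python
from h import *
s=readout.read_state();m=model("wrist",s);im=optics.camera("wrist")
cv2.imwrite("pics/w1.png",im[...,::-1]);np.save("w1.npy",s["position"])
b,c,st=blob(mask(im,*TEAL));r=cv2.minAreaRect(cv2.findNonZero(b))
print(c,st,r);print("corners",cast(m,cv2.boxPoints(r),20).round(1).tolist())
o=cv2.bitwise_and(mask(im,*ORG),cv2.dilate(cv2.morphologyEx(b,cv2.MORPH_CLOSE,np.ones((25,25))),np.ones((9,9))))
if o.any():
    _,oc,os=blob(o);print("orange",oc,os,cast(m,[oc],38).round(1))
```

```text
[263.18455366 163.15479773] [ 245  107   43  123 2991] ((266.0, 168.0), (122.0, 42.0), 90.0)
corners [[458.5, -36.4, 20.0], [502.1, -44.0, 20.0], [481.2, -183.5, 20.0], [431.8, -174.9, 20.0]]
```

View pics/w1.png

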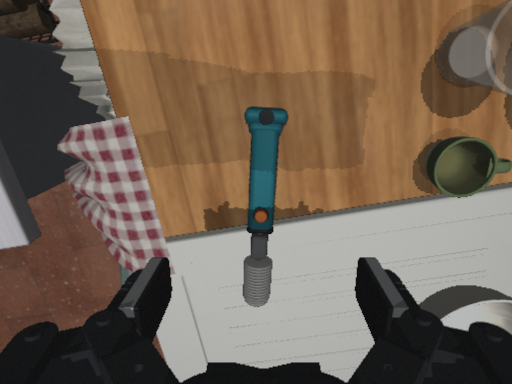

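Emit:
carry_out([
  [[60,5,0,0,1],[120,10,0,0,1],[180,15,0,0,1],[240,21,0,0,1],[285,25,0,0,1],[285,25,0,0,1]],
])

```text
time: 2.15
position: [541.0, 178.5, 201.0]
ee_rot: [[0.171, 0.985, -0.001], [0.985, -0.171, 0.0], [-0.0, -0.001, -1.0]]
contact_force: [-1.3, -0.4, -1.1]
gripper_width: 85.2
grasp_force: 0.0
```

The wrist view shows the brush upright in the image, with its button at (261,216), butt at (266,117) and bristles at (257,280). The mug is at (463,165) and the glass at (475,55), both well to the side. I'll look at the tray now.

Run:
```python
from h import *
s=readout.read_state();m=model("wrist",s);im=optics.camera("wrist")
cv2.imwrite("pics/w2.png",im[...,::-1])
W=mask(im,(0,0,130),(180,50,255));b,c,st=blob(cv2.morphologyEx(W,cv2.MORPH_CLOSE,np.ones((5,5))))
r=cv2.minAreaRect(cv2.findNonZero(b));print(st,r,cv2.boxPoints(r).round(1).tolist());print(cast(m,cv2.boxPoints(r),22).round(1).tolist())
s2=dict(s);s2["position"]=np.load("w1.npy");s2["ee_rot"]=np.array([[.171,.985,0],[.985,-.171,0],[0,0,-1]])
m=model("wrist",s2)
im=cv2.imread("pics/w1.png")[...,::-1].copy()
b,_,_=blob(mask(im,*TEAL))
for v in (135,150,165,180,195):
    u=np.flatnonzero(b[v]);print(v,u[0],u[-1],cast(m,[[u.mean(),v]],25).round(1))
o=mask(im[195:235,240:285].copy(),(0,120,80),(25,255,255));_,oc,os=blob(o);oc=oc+[240,195];print("btn",oc,os,cast(m,[oc],38).round(1))
print("mug",cast(m,[[463,165]],40),"collar",cast(m,[[259,246]],36))
```

```text
[  189    89   178   130 18421] ((277.5, 153.5), (129.0, 177.0), 90.0) [[189.0, 89.0], [366.0, 89.0], [366.0, 218.0], [189.0, 218.0]]
[[479.0, 268.4, 22.0], [658.3, 237.2, 22.0], [648.1, 93.1, 22.0], [443.9, 128.5, 22.0]]
135 252 278 [[474.7 -68.2  25. ]]
150 251 276 [[470.3 -83.9  25. ]]
165 251 276 [[ 467.5 -100.3   25. ]]
180 251 275 [[ 464.  -117.1   25. ]]
195 249 273 [[ 458.7 -134.2   25. ]]
btn [279.44725738 206.63291139] [ 34   0  11  25 237] [[ 477.3 -146.8   38. ]]
mug [[ 675.0713292  -132.76701303   40.        ]] collar [[ 446.19546373 -191.85961135   36.        ]]
```

View pics/w2.png

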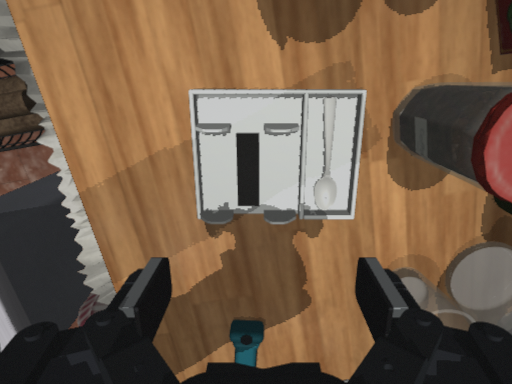

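The tray fills (189..366, 89..218). The rear rib notch is centred at about (248,128) and the front notch at about (249,214). The black pad lies on the cradle line at (248,170), and the spoon is on the right at (326,150).

Run:
```python
from h import *
s=readout.read_state();m=model("wrist",s);im=cv2.imread("pics/w2.png")[...,::-1].copy()
k=mask(im,(0,0,0),(180,255,45));k[:120]=0;k[215:]=0;k[:,:225]=0;k[:,270:]=0
b,c,st=blob(k);print("pad",c,st,cast(m,[c,[c[0],st[1]],[c[0],st[1]+st[3]]],5).round(1).tolist())
P=cast(m,[[189.5,90],[365.5,91],[354,219],[198,219]],22)[:,:2];print("corners",P.round(1).tolist())
L=np.array([[-90,-92],[-90,92],[56,92],[56,-92.]])
A,B=P-P.mean(0),L-L.mean(0);S=B.T@A
th=np.arctan2(S[0,1]-S[1,0],S[0,0]+S[1,1]);R=np.array([[np.cos(th),-np.sin(th)],[np.sin(th),np.cos(th)]])
o=P.mean(0)-R@L.mean(0);print("tray th",np.degrees(th),"origin",o,"res",(P-(L@R.T+o)).round(1).tolist())
print("cradle",R@[-5,-32.5]+o)
for uv,z in(([247.5,127],34),([248.5,212],34)):
    print("notch tray xy",((cast(m,[uv],z)[0,:2]-o)@R).round(1))
print("pad tray",((cast(m,[c],5)[0,:2]-o)@R).round(1))
s["position"]=np.load("w1.npy");m=model("wrist",s);im=cv2.imread("pics/w1.png")[...,::-1].copy()
sub=im[205:228,250:273].astype(int);red=(sub[...,0]>sub[...,2]+40).astype(np.uint8)
_,oc,os=blob(red);oc+=[250,205];bt=cast(m,[oc],38)[0,:2];print("btn",oc,os,bt)
pts=cast(m,[[265,135],[263.5,150],[263.5,165],[263,180],[261,195]],25)[:,:2]
vx,vy,x0,y0=cv2.fitLine(pts.astype(np.float32),cv2.DIST_L2,0,.01,.01).ravel()
d=np.array([vx,vy]);d*=-np.sign(vy);print("brush ang",np.degrees(np.arctan2(d[1],d[0])))
bu=cast(m,[[266,117.5]],32)[0,:2];d2=(bt-bu)/np.linalg.norm(bt-bu);print("butt",bu,np.degrees(np.arctan2(d2[1],d2[0])),np.linalg.norm(bt-bu))
print("origin from btn",bt-45*d2,"grip",bt-30*d2)
```

```text
pad [247.41573816 168.47841226] [ 237  134   21   72 1436] [[520.3, 169.5, 5.0], [527.8, 208.7, 5.0], [511.5, 123.4, 5.0]]
corners [[478.9, 265.6], [657.2, 233.3], [633.5, 92.2], [453.3, 123.7]]
tray th -100.00884734327464 origin [552.75343116 161.94115031] res [[1.1, -0.9], [-1.8, -1.3], [-0.1, 1.4], [0.9, 0.9]]
cradle [521.61705225 172.51356291]
notch tray xy [-53.2 -31. ]
notch tray xy [ 41.2 -31.3]
pad tray [ -1.8 -33.3]
btn [260.3902439  215.75609756] [  5   5  12  12 123] [ 454.04432964 -153.95166389]
brush ang -103.14395
butt [478.44939125 -49.76021879] -103.18289126522055 107.01151463971908
origin from btn [ 464.30703619 -110.13754683] grip [ 460.88613401 -124.74225252]
```

Emit:
carry_out([
  [[-60,-5,0,3.3,1],[-120,-10,0,3.3,1],[-180,-15,0,3.3,1],[-240,-20,30,3.3,1],[-295,-25,60,3.3,1],[-321.4,-27.6,110,3.3,1],[-321.4,-27.6,135,3.3,1],[-321.4,-27.6,135,3.3,1]],
])

```text
time: 3.2
position: [454.4, -136.4, 65.2]
ee_rot: [[0.234, 0.972, -0.005], [0.972, -0.234, 0.001], [0.0, -0.005, -1.0]]
contact_force: [-0.3, -0.8, 0.7]
gripper_width: 85.3
grasp_force: 0.0
```

Run:
```python
from h import *
s=readout.read_state();print(s["position"],s["ee_rot"]);m=model("wrist",s);im=optics.camera("wrist")
cv2.imwrite("pics/w3.png",im[...,::-1])
b,c,st=blob(mask(im,*TEAL));print(c,st)
d=np.array([-.2284,-.9736]);o=np.array([464.3,-110.1])
for v in range(st[1]+2,st[1]+st[3]-2,12):
    u=np.flatnonzero(b[v]);p=cast(m,[[u.mean(),v]],28)[0,:2]-o;print(v,u[0],u[-1],"along/left",(p@d).round(1),(-p[0]*d[1]+p[1]*d[0]).round(1))
```

```text
[ 454.35894987 -136.37438483   65.21459497] [[ 2.33633153e-01  9.72313768e-01 -4.63534360e-03]
 [ 9.72324816e-01 -2.33630235e-01  1.16892099e-03]
 [ 5.36015535e-05 -4.78015831e-03 -9.99988574e-01]]
[268.99655008 148.6617892 ] [ 232   57   74  204 8406]
59 237 301 along/left -69.3 0.2
71 232 305 along/left -62.6 -0.3
83 239 296 along/left -55.8 -0.8
95 241 296 along/left -48.8 -0.1
107 246 291 along/left -41.7 -0.1
119 248 290 along/left -34.3 0.2
131 248 291 along/left -26.8 0.5
143 247 290 along/left -19.2 -0.1
155 248 290 along/left -11.3 0.2
167 248 290 along/left -3.3 0.2
179 248 290 along/left 5.0 0.2
191 250 289 along/left 13.4 0.5
203 249 289 along/left 22.1 0.2
215 249 289 along/left 31.0 0.2
227 249 289 along/left 40.1 -0.0
239 250 289 along/left 49.5 0.5
251 250 289 along/left 59.1 0.5
```

View pics/w3.png

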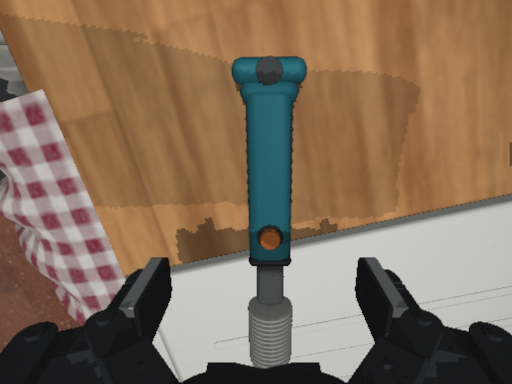

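The wrist picture shows the brush centred between the fingers, with its button at (270,238) and butt at (269,70). The brush pose is confirmed to within 0.5 mm. Next I'll descend.

Emit:
carry_out([
  [[3.9,3.6,30,0,1],[3.9,3.6,55,0,1],[3.9,3.6,61,0,1],[3.9,3.6,61,0,1]],
], squeeze=40)

```text
time: 3.75
position: [462.8, -132.8, 6.9]
ee_rot: [[0.23, 0.973, 0.001], [0.973, -0.23, -0.0], [-0.0, 0.001, -1.0]]
contact_force: [-0.3, -0.7, 0.6]
gripper_width: 85.5
grasp_force: 0.0
```

Emit:
carry_out([
  [[0.5,-3.6,1,0,1],[0.5,-3.6,1,0,1]],
])

```text
time: 4.0
position: [458.9, -131.4, 5.7]
ee_rot: [[0.231, 0.973, 0.001], [0.973, -0.231, -0.0], [-0.0, 0.001, -1.0]]
contact_force: [0.4, -0.3, 0.0]
gripper_width: 85.7
grasp_force: 0.0
```

Emit:
carry_out([
  [[0,0,2,0,1],[0,0,2,0,-1],[0,0,2,0,-1],[0,0,2,0,-1],[0,0,2,0,-1],[0,0,2,0,-1],[0,0,2,0,-1]],
], squeeze=40)

```text
time: 4.88
position: [458.7, -131.4, 2.9]
ee_rot: [[0.231, 0.973, -0.0], [0.973, -0.231, 0.0], [0.0, -0.0, -1.0]]
contact_force: [-0.6, 1.1, -0.1]
gripper_width: -0.2
grasp_force: 0.0
```

Run:
```python
from h import *
s=readout.read_state();print(s["position"],s["gripper_width"],s["grasp_force"])
a=optics.camera("wrist");b=optics.camera("scene")
cv2.imwrite("pics/w4.png",np.hstack([cv2.resize(a,(400,300)),cv2.resize(b[100:292,220:476],(400,300))])[...,::-1])
```

```text
[ 458.65926225 -131.36604283    2.88176761] -0.17117754884546116 0.0
```

View pics/w4.png

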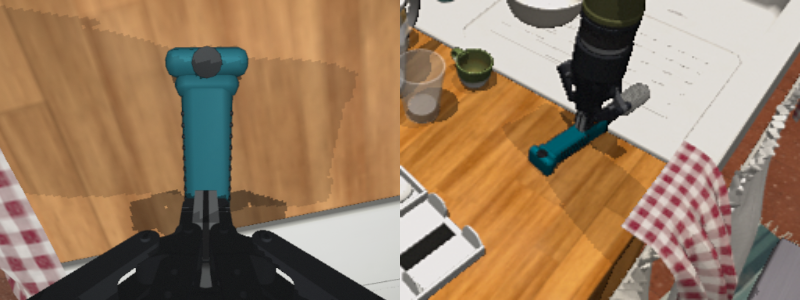

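The left half shows the fingers shut over the handle rather than around it. The right half shows the fingertips near the handle's top. I'll zoom in and project the TCP to check this.

Run:
```python
from h import *
s=readout.read_state();print(s["position"],s["contact_force"],s["joints"].round(4))
m=model("scene");a=optics.camera("scene");
p=s["position"];print([proj(m,p+[0,0,z]).round(1).tolist() for z in(0,30,60)])
u,v=proj(m,p)[0].astype(int);x0,y0=u-40,v-50
c=cv2.resize(a[y0:y0+75,x0:x0+100],(400,300),interpolation=cv2.INTER_CUBIC)
for z,col in((0,(255,0,0)),(30,(0,255,0)),(60,(255,255,0))):
    q=proj(m,p+[0,0,z])[0];cv2.circle(c,(int((q[0]-x0+.5)*4),int((q[1]-y0+.5)*4)),3,col,-1)
w=optics.camera("wrist");d=cv2.resize(w[200:350,163:363],(400,300),interpolation=cv2.INTER_CUBIC)
cv2.imwrite("pics/w5.png",np.hstack([c,d])[...,::-1])
```

```text
[ 458.65723363 -131.35441295    2.87563259] [0.68815218 0.36197171 0.39608353] [-0.2789  0.2661 -0.6117  0.6931 -0.      1.5247]
[[[334.9, 189.1]], [[337.0, 181.0]], [[339.1, 172.5]]]
```

View pics/w5.png

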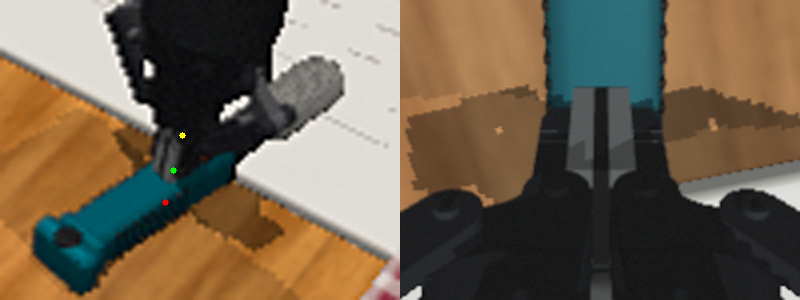

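The fingertips end about 30 mm above the reported TCP. They closed just over the handle, at the green dot. The wrist view agrees: the tips are at row ≈243, which puts them about 32 mm short of the TCP. So the real fingers are about 31 mm shorter than the reported frame implies. I'll open, go lower while watching the force, and close again.

Emit:
carry_out([
  [[0,0,0,0,0.5],[0,0,0,0,0.5],[0,0,0,0,0.5],[0,0,8,0,0.5],[0,0,16,0,0.5],[0,0,24,0,0.5],[0,0,24,0,0.5]],
])

```text
time: 5.95
position: [457.8, -131.1, -22.1]
ee_rot: [[0.231, 0.973, -0.002], [0.973, -0.231, 0.001], [0.0, -0.002, -1.0]]
contact_force: [-0.6, 0.6, 0.2]
gripper_width: 64.1
grasp_force: 0.0
```

Emit:
carry_out([
  [[0,0,6,0,0.5],[0,0,6,0,-1],[0,0,6,0,-1],[0,0,6,0,-1],[0,0,6,0,-1],[0,0,6,0,-1]],
], squeeze=40)

```text
time: 6.7
position: [459.0, -131.5, -26.9]
ee_rot: [[0.231, 0.973, 0.001], [0.973, -0.231, -0.0], [-0.0, 0.001, -1.0]]
contact_force: [-0.3, -0.6, 2.7]
gripper_width: 29.5
grasp_force: 40.5
```

Emit:
carry_out([
  [[0,0,-30,0,-1],[0,0,-65,0,-1],[40,0,-75,0,-1],[95,-2,-75,0,-1],[150,-4,-75,-1,-1],[200,-5,-75,-2,-1],[250,-7,-75,-3.3,-1],[280,-8,-65,-3.3,-1],[288.3,-8,-60,-3.3,-1],[288.3,-8,-60,-3.3,-1]],
])

```text
time: 7.95
position: [516.4, 150.6, 32.0]
ee_rot: [[0.174, 0.985, -0.002], [0.985, -0.174, -0.001], [-0.001, -0.002, -1.0]]
contact_force: [-0.7, 0.5, -1.0]
gripper_width: 29.3
grasp_force: 40.2
```

Run:
```python
from h import *
s=readout.read_state();print(s["position"],s["ee_rot"][:,0],s["gripper_width"],s["grasp_force"]);m=model("wrist",s);im=optics.camera("wrist")
t=optics.camera("top")[130:240,140:270]
cv2.imwrite("pics/w6.png",np.hstack([cv2.resize(im,(400,300)),cv2.resize(t,(355,300))])[...,::-1])
cv2.imwrite("pics/w6w.png",im[...,::-1])
```

```text
[516.41389264 150.6495907   32.03614435] [ 0.17376234  0.98478668 -0.00135477] 29.26910104114497 40.18306374549866
```

View pics/w6.png

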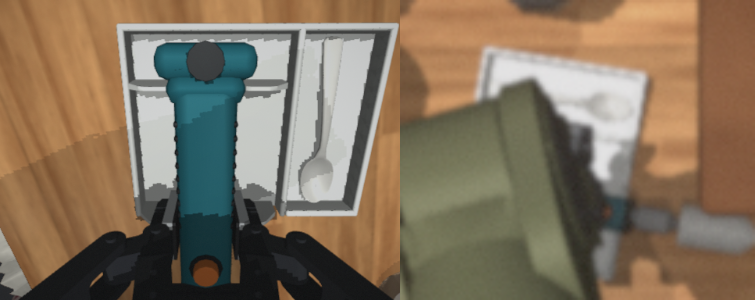

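The wrist half shows the butt over the rear bay, at about (206,60) in the half-size picture. The rear rib top is at v≈85, the rear wall at v≈27, and the tray's outer corners are at (118,28), (398,28) and (357,213). I'll refine the tray pose from these.

Run:
```python
from h import *
s=readout.read_state();m=model("wrist",s);im=cv2.imread("pics/w6w.png")[...,::-1].copy();k=512/400
P=cast(m,np.array([[117.5,24],[399.5,23.5],[357.5,215]])*k,22)[:,:2]
L=np.array([[-90,-92],[-90,92],[56,92.]])
A,B=P-P.mean(0),L-L.mean(0);S=B.T@A
th=np.arctan2(S[0,1]-S[1,0],S[0,0]+S[1,1]);R=np.array([[np.cos(th),-np.sin(th)],[np.sin(th),np.cos(th)]])
o=P.mean(0)-R@L.mean(0);print("th",np.degrees(th),"o",o,"res",(P-(L@R.T+o)).round(1).tolist(),"cradle",R@[-5,-32.5]+o)
f=lambda uv,z:((cast(m,np.array([uv])*k,z)[0,:2]-o)@R).round(1)
print("rib rear top L,R end",f([128,83],34),f([290,83],34),"rib front edge",f([145,90],34))
b,_,st=blob(mask(im,*TEAL));print(st)
for v in(st[1]+2,75,130,160,200,240):
    u=np.flatnonzero(b[v]);print(v,u[0],u[-1],f([u.mean()/k,v/k],s["position"][2]+26.9+25))
b,oc,os=blob(mask(im[300:384].copy(),(0,120,80),(25,255,255)));oc+=[0,300];print("btn",oc,f(oc/k,s["position"][2]+26.9+38))
print("TCP in tray",((s["position"][:2]-o)@R).round(1))
```

```text
th -99.8458811112082 o [554.17718501 163.17410129] res [[0.9, -0.6], [-0.6, -1.1], [-0.3, 1.7]] cradle [523.010861   173.65791012]
rib rear top L,R end [-53.3 -84.4] [-52.7  20.7] rib front edge [-48.8 -73.8]
[  197    55   132   312 21588]
57 208 318 [-72.5 -33.9]
75 197 328 [-66.8 -34.1]
130 220 306 [-48.  -34.1]
160 227 299 [-36.8 -34.1]
200 226 300 [-20.8 -34.2]
240 228 297 [ -3.4 -34.5]
btn [468.08266609 324.07855443] [27.8 47.9]
TCP in tray [ 19.5 -34.4]
```

Emit:
carry_out([
  [[2.7,1.9,15,0,-1],[2.7,1.9,30,0,-1],[2.7,1.9,42,0,-1],[2.7,1.9,50,0,-1],[2.7,1.9,52,0,-1],[2.7,1.9,52,0,-1]],
])

```text
time: 8.8
position: [519.9, 153.4, -19.1]
ee_rot: [[0.174, 0.985, 0.0], [0.985, -0.174, 0.0], [0.0, 0.0, -1.0]]
contact_force: [-0.6, 0.8, -1.7]
gripper_width: 29.6
grasp_force: 40.2
```

Emit:
carry_out([
  [[0,0,2,0,-1],[0,0,2.5,0,-1],[0,0,2.5,0,-1]],
])

```text
time: 9.18
position: [519.9, 153.4, -21.4]
ee_rot: [[0.174, 0.985, 0.0], [0.985, -0.174, 0.0], [0.0, 0.0, -1.0]]
contact_force: [-0.2, -0.3, -2.2]
gripper_width: 29.3
grasp_force: 40.2
```

Emit:
carry_out([
  [[0,0,0.5,0,0.1],[0,0,0.5,0,0.1],[0,0,0.5,0,0.1],[0,0,0.5,0,0.1],[0,0,-30,0,0.1],[0,0,-70,0,0.1],[0,0,-100,0,0.1],[0,0,-100,0,0.1]],
])

```text
time: 10.18
position: [522.0, 154.0, 81.0]
ee_rot: [[0.174, 0.985, 0.005], [0.985, -0.174, 0.001], [0.002, 0.005, -1.0]]
contact_force: [-0.4, -0.5, -1.4]
gripper_width: 46.8
grasp_force: 0.0
```

```bash
cat >> h.py <<'E'
o=np.array([554.18,163.17]);th=np.radians(-99.85);R=np.array([[np.cos(th),-np.sin(th)],[np.sin(th),np.cos(th)]])
def look(name):
    s=readout.read_state();m=model("wrist",s);im=optics.camera("wrist");cv2.imwrite(name,im[...,::-1])
    f=lambda uv,z:((cast(m,[uv],z)[0,:2]-o)@R).round(1)
    b,_,st=blob(mask(im,*TEAL));print(st)
    for v in np.linspace(st[1]+2,st[1]+st[3]-4,8).astype(int):
        u=np.flatnonzero(b[v]);print(v,u[0],u[-1],f([u.mean(),v],30))
    d=im.astype(int);k=((d[...,0]>d[...,2]+60)&(d[...,0]>110)&(cv2.dilate(cv2.morphologyEx(b,cv2.MORPH_CLOSE,np.ones((25,25))),np.ones((9,9)))>0)).astype(np.uint8)
    k[:st[1]+st[3]//2]=0
    if k.any():
        _,oc,os=blob(k);print("btn",oc,os,"tray xy",f(oc,43.5),"world",cast(m,[oc],43.5).round(1))
    print("TCP",s["position"],"tray",((s["position"][:2]-o)@R).round(1),"force",s["contact_force"].round(1),s["time"])
E
python3 -c "
from h import *
look('pics/w7.png')"
```

```text
[ 225   71   70  190 7374]
73 227 291 [-75.4 -32.3]
99 233 286 [-59.3 -32. ]
125 239 280 [-42.4 -32.1]
151 239 280 [-24.7 -32.3]
178 241 279 [ -5.2 -32.1]
204 241 278 [ 14.6 -32.6]
230 241 279 [ 35.4 -32.4]
257 243 277 [ 58.4 -32.5]
TCP [522.02157595 154.00731392  80.96502143] tray [ 14.5 -30.1] force [-0.4 -0.5 -1.4] 10.175
```

View pics/w7.png

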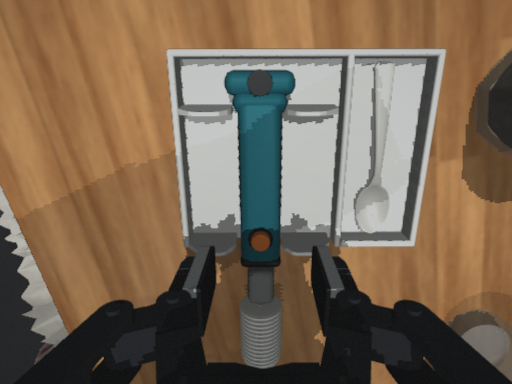

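The brush lies in the cradle with its butt behind the rear rib and its nose through the front notch. The button is at (260,240), tray y is ≈ -32.3, and the spoon hasn't moved. Next comes the button.

Run:
```python
from h import *
s=readout.read_state();m=model("wrist",s)
p=cast(m,[[260,240.5]],43.5)[0];print("btn",p,(p[:2]-o)@R,"nose",(cast(m,[[260,263]],30)[0,:2]-o)@R)
print(s["position"],"shift",s["ee_rot"].T@(p-s["position"]))
```

```text
btn [514.75758831 132.24631456  43.5       ] [ 37.21180593 -33.5511902 ] nose [ 63.43767047 -33.84448587]
[520.74851731 153.59627814  79.31745849] shift [-22.10640919  -2.25296291  35.78873201]
```

Emit:
carry_out([
  [[-21.2,-0.3,20,0,-1],[-21.2,-0.3,40,0,-1],[-21.2,-0.3,58,0,-1],[-21.2,-0.3,60,0,-1],[-21.2,-0.3,60,0,-1],[-21.2,-0.3,60,0,-1]],
])

```text
time: 10.98
position: [516.3, 132.7, 18.9]
ee_rot: [[0.174, 0.985, 0.001], [0.985, -0.174, 0.0], [0.0, 0.001, -1.0]]
contact_force: [0.4, 0.4, 0.5]
gripper_width: -0.0
grasp_force: 0.0
```

Emit:
carry_out([
  [[0,0,5,0,-1],[0,0,9,0,-1],[0,0,9,0,-1]],
])

```text
time: 11.35
position: [516.6, 132.8, 9.6]
ee_rot: [[0.174, 0.985, 0.001], [0.985, -0.174, 0.0], [0.001, 0.001, -1.0]]
contact_force: [1.3, 1.7, 2.7]
gripper_width: 0.1
grasp_force: 1.3
```

Contact with the button. I'll press a little further.

Emit:
carry_out([
  [[0,0,2,0,-1],[0,0,3.5,0,-1],[0,0,3.5,0,-1]],
])

```text
time: 11.72
position: [516.9, 132.8, 7.9]
ee_rot: [[0.174, 0.985, 0.002], [0.985, -0.174, 0.001], [0.001, 0.002, -1.0]]
contact_force: [-3.1, -0.4, 18.0]
gripper_width: 0.2
grasp_force: 9.3
```

```bash
cat > rod.py <<'E'
from h import *
# far end of the grey bristles along the brush line, from top view
im=optics.camera("top");m=model("top");d=R@[1,0];c=R@[0,-32.5]+o
xs=np.arange(60,260,2.);uv=proj(m,np.c_[c+xs[:,None]*d,np.full(len(xs),30.)])
hsv=cv2.cvtColor(im,cv2.COLOR_RGB2HSV)
print([(int(x),int(hsv[int(round(v)),int(round(u)),1])) for x,(u,v) in zip(xs,uv)][::2])
E
python3 rod.py
```

```text
[(60, 36), (64, 22), (68, 13), (72, 3), (76, 3), (80, 3), (84, 3), (88, 0), (92, 2), (96, 8), (100, 6), (104, 11), (108, 10), (112, 8), (116, 10), (120, 14), (124, 26), (128, 24), (132, 15), (136, 13), (140, 8), (144, 11), (148, 9), (152, 9), (156, 11), (160, 11), (164, 9), (168, 12), (172, 9), (176, 9), (180, 10), (184, 8), (188, 10), (192, 17), (196, 39), (200, 112), (204, 118), (208, 116), (212, 118), (216, 120), (220, 116), (224, 116), (228, 119), (232, 115), (236, 118), (240, 117), (244, 116), (248, 118), (252, 120), (256, 116)]
```

The rod has sprung to the first stop, with the bristle end at tray x≈196. I'll lift off, step back and measure.

Emit:
carry_out([
  [[0,0,-30,0,-1],[10,0,-60,0,-1],[25,0,-90,0,-0.1],[25,0,-90,0,-0.1],[25,0,-90,0,-0.1],[25,0,-90,0,-0.1],[25,0,-90,0,-0.1]],
])

```text
time: 12.65
position: [519.3, 156.6, 94.9]
ee_rot: [[0.175, 0.985, -0.002], [0.985, -0.175, -0.001], [-0.001, -0.002, -1.0]]
contact_force: [-0.4, -0.4, -0.6]
gripper_width: 38.2
grasp_force: 0.0
```

```bash
python3 - <<'E'
from h import *
look('pics/w8.png')
s=readout.read_state();m=model("wrist",s);im=cv2.imread('pics/w8.png')[...,::-1].copy()
xs=np.arange(30,150,3.);d=R@[1,0];c=R@[0,-32.5]+o
uv=proj(m,np.c_[c+xs[:,None]*d,np.full(len(xs),33.)])
print([(int(x),int(u),int(v),im[int(v),int(u)].tolist()) for x,(u,v) in zip(xs,uv) if 0<=v<384])
E
python3 rod.py
```

```text
[ 232   75   66  180 6551]
77 235 295 [-75.1 -31.7]
101 240 289 [-59.2 -32.1]
126 246 283 [-41.9 -32.1]
151 246 284 [-23.8 -31.8]
176 247 283 [ -4.7 -31.9]
201 247 282 [ 15.4 -32.3]
226 247 282 [ 36.6 -32.4]
251 249 281 [ 59. -32.]
btn [269.5 230. ] [269 230   2   1   2] tray xy [ 33.8 -28.6] world [[520.2 134.8  43.5]]
TCP [519.33331295 156.5802495   94.89231378] tray [ 12.5 -33.2] force [-0.4 -0.4 -0.6] 12.65
[(30, 264, 219, [34, 86, 96]), (33, 264, 223, [30, 31, 34]), (36, 264, 226, [92, 54, 29]), (39, 264, 230, [109, 62, 33]), (42, 264, 233, [107, 59, 28]), (45, 264, 237, [107, 60, 30]), (48, 264, 240, [106, 59, 29]), (51, 264, 243, [20, 20, 21]), (54, 264, 247, [20, 47, 52]), (57, 264, 250, [21, 48, 52]), (60, 264, 253, [18, 46, 51]), (63, 264, 257, [19, 20, 20]), (66, 264, 260, [87, 91, 92]), (69, 264, 263, [96, 101, 101]), (72, 264, 266, [97, 101, 102]), (75, 264, 269, [96, 100, 101]), (78, 264, 273, [96, 100, 101]), (81, 264, 276, [95, 100, 101]), (84, 264, 279, [96, 100, 101]), (87, 264, 282, [96, 101, 101]), (90, 264, 285, [85, 89, 89]), (93, 264, 288, [38, 39, 39]), (96, 2
[... 398 characters left out ...]
5, 264, 328, [74, 76, 73]), (138, 264, 331, [82, 83, 81]), (141, 264, 334, [126, 128, 124]), (144, 264, 337, [118, 119, 116]), (147, 264, 339, [98, 99, 97])]
[(60, 38), (64, 14), (68, 3), (72, 2), (76, 4), (80, 0), (84, 2), (88, 2), (92, 2), (96, 11), (100, 13), (104, 15), (108, 12), (112, 10), (116, 12), (120, 16), (124, 19), (128, 23), (132, 17), (136, 11), (140, 7), (144, 11), (148, 9), (152, 10), (156, 11), (160, 8), (164, 13), (168, 12), (172, 10), (176, 9), (180, 8), (184, 7), (188, 11), (192, 19), (196, 43), (200, 116), (204, 122), (208, 128), (212, 121), (216, 121), (220, 122), (224, 112), (228, 122), (232, 117), (236, 114), (240, 120), (244, 116), (248, 118), (252, 118), (256, 119)]
```

Emit:
carry_out([
  [[-40,0.5,0,0,0.1],[-80,1,20,0,0.1],[-91,1,50,0,0.1],[-91,1,80,0,0.1],[-91,1,85,0,0.1],[-91,1,85,0,0.1]],
], squeeze=50)

```text
time: 13.5
position: [505.4, 67.5, 11.2]
ee_rot: [[0.174, 0.985, -0.0], [0.985, -0.174, 0.0], [-0.0, -0.0, -1.0]]
contact_force: [-0.4, 0.1, -0.7]
gripper_width: 46.9
grasp_force: 0.0
```

```bash
python3 -c "
from h import *
s=readout.read_state();print(s['position'],((s['position'][:2]-o)@R).round(1),s['gripper_width'])"
```

```text
[505.38206785  67.45232342  11.16134008] [102.7 -31.7] 46.90761260430362
```

Emit:
carry_out([
  [[-0.5,-0.5,15,0,0.1],[-0.5,-0.5,28,0,0.1],[-0.5,-0.5,36,0,0.1],[-0.5,-0.5,36,0,0.1],[-0.5,-0.5,36,0,-1],[-0.5,-0.5,36,0,-1],[-0.5,-0.5,36,0,-1],[-0.5,-0.5,36,0,-1]],
], squeeze=50)

```text
time: 14.5
position: [505.1, 67.0, -24.7]
ee_rot: [[0.174, 0.985, 0.001], [0.985, -0.174, 0.0], [0.0, 0.001, -1.0]]
contact_force: [-0.9, 0.1, 2.9]
gripper_width: 19.1
grasp_force: 51.9
```

Emit:
carry_out([
  [[-10,0,0,0,-1],[-20,0,0,0,-1],[-30,0,0,0,-1],[-40,0,0,0,-1],[-46,0,0,0,-1],[-50,0,0,0,-1],[-50,0,0,0,-1]],
])

```text
time: 15.38
position: [496.1, 16.8, -25.0]
ee_rot: [[0.175, 0.985, 0.0], [0.985, -0.175, -0.001], [-0.001, 0.0, -1.0]]
contact_force: [1.6, -1.7, 3.6]
gripper_width: 19.5
grasp_force: 52.0
```

Emit:
carry_out([
  [[-4,0,0,0,-1],[-7,0,0,0,-1],[-7,0,0,0,-1]],
])

```text
time: 15.75
position: [494.7, 10.3, -25.1]
ee_rot: [[0.175, 0.985, -0.0], [0.985, -0.175, -0.001], [-0.001, 0.0, -1.0]]
contact_force: [1.6, -0.7, 3.2]
gripper_width: 19.3
grasp_force: 51.9
```

Emit:
carry_out([
  [[-2,0,0,0,-1],[-3,0,0,0,-1],[-3,0,0,0,-1]],
])

```text
time: 16.12
position: [494.6, 10.2, -25.2]
ee_rot: [[0.173, 0.985, 0.0], [0.985, -0.173, 0.005], [0.005, -0.0, -1.0]]
contact_force: [4.2, 9.6, 0.3]
gripper_width: 19.1
grasp_force: 51.5
```

```bash
python3 -c "
from h import *
s=readout.read_state();print(s['contact_force'],((s['position'][:2]-o)@R).round(1))
look('pics/w9.png')"; python3 rod.py
```

```text
[4.20278135 9.59379814 0.28843182] [160.9 -32.6]
[ 217    0   93   43 3658]
2 217 309 [ 53.3 -32.3]
7 218 309 [ 54.7 -32. ]
12 218 309 [ 56.1 -32. ]
17 218 309 [ 57.5 -32.1]
23 218 309 [ 59.3 -32.1]
28 218 308 [ 60.7 -32.2]
33 219 308 [ 62.2 -32.1]
39 219 308 [ 64.  -32.1]
btn [216.01960784  34.98039216] [214  26   4  19  51] tray xy [ 64.5 -45.8] world [[498.1 107.4  43.5]]
TCP [494.5688313   10.23543415 -25.17320596] tray [160.9 -32.6] force [4.2 9.6 0.3] 16.125
[(60, 100), (64, 101), (68, 82), (72, 3), (76, 8), (80, 7), (84, 4), (88, 51), (92, 61), (96, 59), (100, 54), (104, 59), (108, 58), (112, 57), (116, 58), (120, 63), (124, 59), (128, 54), (132, 55), (136, 56), (140, 53), (144, 57), (148, 54), (152, 56), (156, 53), (160, 54), (164, 56), (168, 57), (172, 57), (176, 54), (180, 61), (184, 60), (188, 59), (192, 59), (196, 62), (200, 62), (204, 62), (208, 63), (212, 60), (216, 64), (220, 66), (224, 64), (228, 60), (232, 68), (236, 70), (240, 61), (244, 65), (248, 64), (252, 62), (256, 62)]
```

Emit:
carry_out([
  [[-1.5,0,0,0,-1],[-1.5,0,0,0,-1],[-1.5,0,0,0,-1]],
], squeeze=70)

```text
time: 16.6
position: [494.6, 10.2, -25.2]
ee_rot: [[0.173, 0.985, 0.001], [0.985, -0.173, 0.008], [0.008, -0.0, -1.0]]
contact_force: [4.7, 14.4, -0.4]
gripper_width: 18.8
grasp_force: 72.1
```

Emit:
carry_out([
  [[3,0,0,0,-1],[5.5,0,0,0,-1],[5.5,0,0,0,-1],[5.5,0,0,0,-1]],
], squeeze=110)

```text
time: 17.1
position: [494.8, 11.7, -25.1]
ee_rot: [[0.175, 0.985, -0.0], [0.985, -0.175, 0.0], [0.0, -0.0, -1.0]]
contact_force: [0.1, 0.1, 4.8]
gripper_width: 18.6
grasp_force: 109.4
```

```bash
python3 -c "
from h import *
s=readout.read_state();print(s['contact_force'],s['ft_torque'],((s['position'][:2]-o)@R).round(1))
look('pics/w10.png')"
```

```text
[0.07406683 0.06434516 4.78633679] [ 0.42027821 -0.33653239 -0.14133929] [159.4 -32.6]
[ 217    0   93   49 3936]
2 217 309 [ 51.6 -32.1]
8 217 309 [ 53.3 -32.1]
14 217 309 [ 55.  -32.1]
20 218 308 [ 56.7 -32.1]
26 218 308 [ 58.4 -32.1]
32 218 308 [ 60.2 -32.1]
38 218 308 [ 61.9 -32.1]
45 219 307 [ 64.  -32.1]
btn [215.76785714  40.39285714] [214  31   4  20  56] tray xy [ 64.1 -45.8] world [[498.1 107.8  43.5]]
TCP [494.82764671  11.70257228 -25.09983969] tray [159.4 -32.6] force [0.1 0.1 4.8] 17.1
```

Emit:
carry_out([
  [[2.5,0,0,0,-1],[2.5,0,0,0,-1],[2.5,0,0,0,-1]],
])

```text
time: 17.52
position: [494.8, 12.8, -25.1]
ee_rot: [[0.175, 0.985, -0.001], [0.985, -0.175, -0.003], [-0.003, -0.0, -1.0]]
contact_force: [0.2, -5.0, 6.7]
gripper_width: 18.5
grasp_force: 109.6
```

```bash
python3 -c "
from h import *
look('pics/w11.png')" | sed -n '1p;8,$p'
```

```text
[ 216    0   94   50 3941]
39 218 307 [ 61.  -32.4]
46 218 307 [ 63.1 -32.2]
btn [215.41304348  43.26086957] [214  34   4  18  46] tray xy [ 63.6 -46. ] world [[498.  108.4  43.5]]
TCP [494.84252904  12.8460964  -25.08451764] tray [158.3 -32.7] force [ 0.2 -5.   6.7] 17.525
```

The rod is locked: the handle moved back with it under 5 N. Lift.

Emit:
carry_out([
  [[2,0,-4,0,-1],[2,0,-10,0,-1],[2,0,-20,0,-1],[2,0,-35,0,-1],[2,0,-52,0,-1],[2,0,-70,0,-1],[2,0,-88,0,-1],[2,0,-100,0,-1],[2,0,-100,0,-1],[2,0,-100,0,-1]],
])

```text
time: 18.82
position: [495.3, 16.2, 74.5]
ee_rot: [[0.174, 0.985, -0.001], [0.985, -0.174, -0.0], [-0.0, -0.001, -1.0]]
contact_force: [-0.8, -0.1, -2.7]
gripper_width: 18.6
grasp_force: 108.4
```

Run:
```python
from h import *
look('pics/w12.png')
s=readout.read_state();print(s['ft_torque'],s['grasp_force'],s['gripper_width'])
d=R@[1,0];bp=s["position"][:2]-d*0
# handle tilt: teal in scene view vs projection of expected level handle
m=model("scene");im=optics.camera("scene");b,c,st=blob(mask(im,*TEAL));print("scene teal",c,st)
zc=s["position"][2]+51
for tilt in(0,-.1,-.2,.1):
    X=[np.r_[s["position"][:2]+d*a,zc+5+a*-tilt*-1*-1] for a in(-90.,-230.)]
    X=[np.r_[s["position"][:2]+d*a,zc+3-a*tilt] for a in(-90.,-160.,-230.)]
    print(tilt,proj(m,X).round(0).tolist())
r=cv2.fitLine(cv2.findNonZero(b),cv2.DIST_L2,0,.01,.01).ravel();print("line",r,cv2.minAreaRect(cv2.findNonZero(b)))
```

```text
[ 216    0   93   49 3887]
2 217 308 [ 26.4 -32.5]
8 217 308 [ 29.5 -32.6]
14 217 308 [ 32.6 -32.8]
20 217 307 [ 35.8 -33.1]
26 218 307 [ 39.  -32.8]
32 218 307 [ 42.2 -32.9]
38 218 307 [ 45.5 -32.9]
45 218 306 [ 49.4 -33.2]
TCP [495.26251588  16.1804713   74.4992495 ] tray [154.9 -32.9] force [-0.8 -0.1 -2.7] 18.825
[-0.22385315  0.05429551  0.02115211] 108.35148811340332 18.539097168537367
scene teal [227.53477868 229.09936766] [ 196  202   67   57 1107]
0 [[259.0, 206.0], [231.0, 225.0], [201.0, 246.0]]
-0.1 [[259.0, 209.0], [232.0, 230.0], [202.0, 253.0]]
-0.2 [[259.0, 211.0], [232.0, 235.0], [204.0, 259.0]]
0.1 [[259.0, 203.0], [231.0, 220.0], [199.0, 239.0]]
line [  0.8252594  -0.5647539 227.53477   229.09937  ] ((228.6307830810547, 226.2967987060547), (26.070878982543945, 73.07792663574219), 51.20344924926758)
```

```bash
python3 -c "
from station import hand_in
print(hand_in())"
```

```text
the job is handed in; nothing more can be done
None
```

The job is handed in: the arm is holding the drawn-out brush by its collar, level, with the handle about 105 mm above the worktop. The rod held locked under a 5 N push, though I didn't see the button come up. I used all 10 pictures and didn't re-check the glass, mug or teaspoon at the end, but the arm never went near them. hand_in() gave no verdict.

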